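# Lay the standing lens case on its back against the stop

## Task

The blue trial-lens case stands on end on the black lay-down board, latches towards the wooden stop. Without pinching or lifting it, tip it over with your fingers away from the stop and support it all the way so that it comes down gently on its plain back, latches up, then push it along the board until its foot end is square against the stop. Leave everything else where it is, and finish with the hand clear.

Things in the scene. Friction and masses are not known exactly. Their poses are not given: they have to be found in the camera images.
- lens_case: Blue closed case, loose, standing on end: 44 mm thick (its x), 84 wide (y), 160 tall (z), 0.3 to 0.52 kg, centre of mass about its middle. Origin: centre of its foot end. z runs from foot to top end; +x points out of the latch face (two flat steel latches, towards the stop at the start), -x out of the plain back it must lie on. Tilted about 15 degrees it balances on the edge of its foot.
- case_top (a point): Middle of the case's top end, 160 mm from the foot; axes as the case. On the back side this end's edge is cut off by a 16 x 16 mm 45-degree bevel, full width: the back face ends 144 mm from the foot and the top face spans x -6 to +22 mm. So a fingertip still fits under that edge when the case lies flat.
- case_back_edge (a point): Middle of the bottom edge of the case's back, the edge it tips about: 22 mm from the case's origin along its -x, at foot level; axes as the case. At the start it rests on the rubber board, which keeps the foot from slipping when the case is pushed near its top.
- stop_face (a point): Point on the wooden stop's face, mid-width, level with the board's top (8 mm above the table). +x points level into the stop, z up. The fixed black board is 150 mm wide (y) and reaches 290 mm from this face to -x; the stop is as wide, 45 mm high above the board, 22 thick. The case starts 5 to 25 mm from this face, latch face parallel to it within 3 degrees, within 10 mm of mid-width.
- grey_case: A grey case of the same size standing on end on the table, not part of the job; origin at the centre of its foot.
- spray_bottle: Clear bottle, 60 mm across, 170 mm tall, to one side; origin at the centre of its underside. Leave alone.
- drops: White eye-drop bottle with red cap, 28 mm across, 62 mm tall, on the table about 125 mm to the stop_face +y side of the board's centre line; origin under its centre. Leave alone.
- lens_tin: Aluminium tin, 48 mm across, 35 mm tall, on the table about 130 mm to the stop_face -y side of the board's centre line; origin under its centre. Leave alone.
- mug: White mug, 76 mm across, 90 mm tall, handle at its +y; origin under its centre. Leave alone.
- occluder: Black eye-occluder paddle lying flat, 8 mm thick, about 185 mm long along its x; origin near its middle, on its underside. Leave alone.
Not all that is in view belongs to the job. Several things have the shape of the lens_case; the one meant has the colours described above.

How it is judged:
By the outcome, as a careful person would: the job done as asked, in the order asked, and still so for the second after the job is handed in, with the robot touching nothing.
It also fails if it takes over 61 s, if anything falls off the work surface, if the arm or the gripper's body presses on something with over 40 N, if the wrist force passes 120 N, or if a joint passes its speed limit or range.

## Robot

A 6-joint arm with a two-finger parallel gripper is mounted at the origin on the work surface. World frame = base frame: x ahead of the robot, y to its left, z up, the work surface at z = 0. Lengths are in m, angles in rad, forces in N, time in s.
With the tool pointing down it reaches from about 0.225 to 0.875 m from the base axis. Payload 3.4 kg.
Tool frame: the origin (TCP) lies midway between the tips of the shut fingers; the grasp point (between the pads) lies 19 mm behind it; z points along the fingers, y is the line along which they close (so a half turn about z gives the same grasp; the last joint's range is limited). The gripper opens to 85 mm and grips with 20 to 120 N. Pads are 22 mm wide; open, the fingers measure 114 mm over their backs; the gripper's body (76 mm by 85 mm) begins 54 mm behind the grasp point. The pads swing forward as they close: fully open they stand 13 mm farther back than shut.
Start: joints at [-1.455, 0.276, 1.505, -0, 1.361, -0.121], TCP at [0.135, -0.559, 0.231] pointing down, gripper open.
Joint ranges: [-2.89, 2.89], [-0.75, 2.08], [0.22, 2.7], [-1.18, 4.32], [0.11, 2.71], [-2.7, 2.7]. Speed limits (rad/s): [2.57, 2.57, 3.14, 3.14, 3.14, 3.14].

## Interface

Orientations are given as a unit quaternion [w, x, y, z].
In Python, from rig import * gives the robot as it stands.
- The arm moves only by the tool apply_moves, never from a script. Its argument "steps" is one flat list of numbers, 4 for each row, row after row: the shift along the world's x, y, z in cm, then the turn about the world's z in degrees. A call has 1 to 8 rows; each row is the pose to reach, as a shift and turn from the pose commanded when the call began; what a row does not reach only later rows make up. A row lasts 1/12 s, in which the tool goes at most 41.7 mm and 7.16 degrees, less where a joint would pass 70% of its speed; a pose out of reach is approached as far as the arm can. A call with a gripper value outside its range is refused whole. "jaw" is the closure in counts, from 0 (fully open) to 255 (shut), set as the call begins (left out, the last holds). The fingers move at their own pace and stop on an object; "newtons" is the grip in N (left out, the last holds). Time passes only in rows, so rows that repeat a pose let the fingers close. It gives the time, the measured TCP pose, the force, the opening and the grip force at its end, in the units of the state.
- get_state(): the state, without advancing time (a new reading comes with each control period).
- get_image(name): name is "scene" or "side" or "wrist"; returns the picture (480x640x3 uint8, red, green, blue); there is no depth.
- calibration(name): a dict with "fx", "fy", "cx", "cy" (pixels), "k1" (the pictures are not rectified: a ray, as slopes to the right and down, at radius r is drawn at 1 + k1 r^2 times it, then the intrinsics apply), "xyz" and "rotation" of the camera in the world. Camera axes: x right, y up, looking along -z (the intrinsics and any distortion apply to the point x, -y, -z); pixel columns grow to the right and rows downward; lengths in m; the calibration is good to about 2 mm. A picture is of the moment at which its call begins: read the wrist's pose just before it. calibration takes no time and is no camera call; for the wrist camera it gives the pose at the moment of the call.
- sign_off(): hands the job in; it is judged then, once.
The state is a dict: "clock": time; "qpos": joint angles; "qd": joint speeds; "effort": joint torques, N m; "position": TCP position; "ee_rot": TCP orientation; "contact_force": force on the tool from outside, world axes, zero at the start; "moment": the same for the moment, N m; "width": finger opening in m; "gripper_force": force on a finger pad.
Only numpy, scipy, OpenCV 4.12 (cv2) and the standard library are available. Lean on these libraries where they do the work, as an engineer would, in place of code of your own. Each camera call takes 0.05 s, during which the arm holds its last target. There are 200 camera calls.

## Working session

There is one attempt and no reset: what is moved stays moved. The work goes in short steps, Python scripts to look and compute and a tool call to move; the robot and the scene stay as the last step left them, time stands still between calls to the robot, and variables do not carry over. Pictures are saved under pics/ and viewed, at most 10 in all, crops included, and the job is handed in when it is done.

Besides the shell and the picture viewer there is one more tool, called after ">>>" in YAML: its name, and indented under it one key for each argument. apply_moves: Moves the arm, as the interface text tells. Its arguments: {"type":"object","properties":{"steps":{"type":"array","items":{"type":"number"}},"jaw":{"type":"number"},"newtons":{"type":"number"}},"required":["steps"]}

```bash
mkdir -p pics; cat > h.py <<'E'
from rig import *
import numpy as np, cv2
def save(n,f):
    im=get_image(n); cv2.imwrite('pics/'+f,im[:,:,::-1]); return im
def ray(c,u,v):
    K=np.array([[c['fx'],0,c['cx']],[0,c['fy'],c['cy']],[0,0,1.]])
    # k1 model: d = u*(1+k1 r^2)
    p=cv2.undistortPointsIter(np.array([[[u,v]]],float),K,np.array([c['k1'],0,0,0.]),None,None,(3,50,1e-9))[0,0]
    R=np.array(c['rotation']); 
    return np.array(c['xyz']),R@np.array([p[0],-p[1],-1])
def onz(c,u,v,z):
    o,d=ray(c,u,v); return o+d*(z-o[2])/d[2]
def proj(c,P):
    R=np.array(c['rotation']); q=R.T@(np.array(P)-np.array(c['xyz']))
    x,y=q[0]/-q[2],-q[1]/-q[2]; s=1+c['k1']*(x*x+y*y)
    return np.array([c['fx']*x*s+c['cx'],c['fy']*y*s+c['cy']])
E
python3 - <<'E'
from h import *
save('scene','s1.png');save('side','d1.png')
for n in('scene','side'):print(n,calibration(n))
s=get_state();print(s['clock'],s['position'],s['ee_rot'],s['width'])
E
```

```text
scene {'fx': 434.15443206705686, 'fy': 434.15443206705686, 'cx': 320.1272249338298, 'cy': 240.54031381366875, 'k1': 0.023961047691446972, 'xyz': array([ 1.13245233, -0.42828683,  0.92509825]), 'rotation': array([0.81990864, 0.33115032, 0.1675078 , 0.4359248 ])}
side {'fx': 443.43654398712954, 'fy': 443.43654398712954, 'cx': 307.44325674026754, 'cy': 240.6245715995118, 'k1': -0.01663589458257902, 'xyz': array([0.04495886, 0.48428321, 0.93100605]), 'rotation': array([-0.36447378, -0.13123482,  0.31075206,  0.86796857])}
0.1 [ 0.13485572 -0.55848453  0.23053825] [-8.02815746e-04  9.92997843e-01  1.18129756e-01  1.47068927e-05] 0.08522918697219757
```

View pics/s1.png

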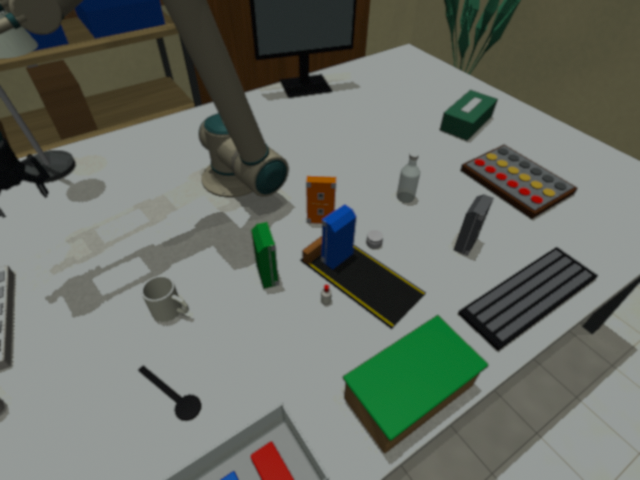

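View pics/d1.png

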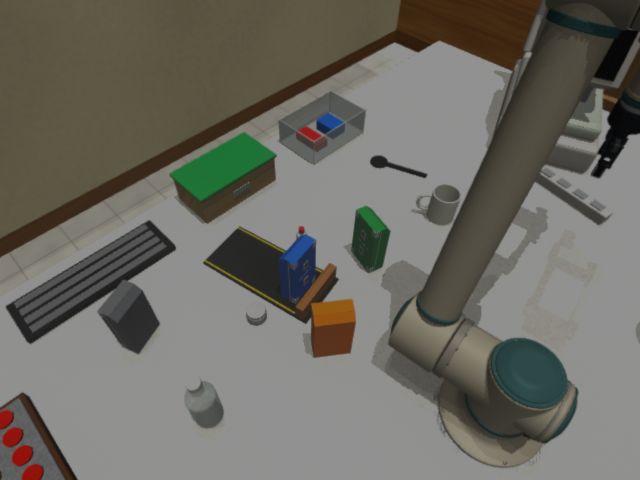

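The candidates for lens_case are:
- blue case on the black board: scene (339,237), side (297,268)
- green case: scene (264,255)
- orange case: scene (320,198)
- grey case: scene (473,223)
- blue block in the tray: side (330,124)
- blue bins on the shelf

I choose the blue one on the board. It stands by the wooden stop, with the board running away to the lower right in the scene view. A close crop will check that.

```bash
python3 - <<'E'
import cv2,numpy as np
a=cv2.imread('pics/s1.png')[190:330,295:435];b=cv2.imread('pics/d1.png')[215:335,200:345]
a=cv2.resize(a,(560,560),interpolation=cv2.INTER_CUBIC)
b=cv2.resize(b,(725,600),interpolation=cv2.INTER_CUBIC)
cv2.imwrite('pics/s1c.png',cv2.convertScaleAbs(a,alpha=1.7));cv2.imwrite('pics/d1c.png',cv2.convertScaleAbs(b,alpha=1.7))
E
```

```text
(no output)
```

View pics/s1c.png

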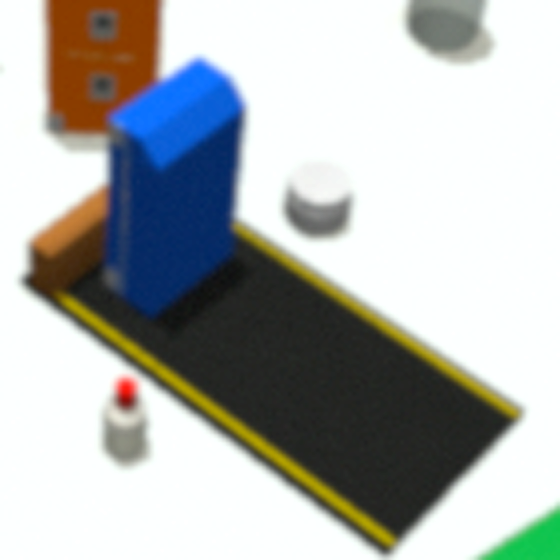

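View pics/d1c.png

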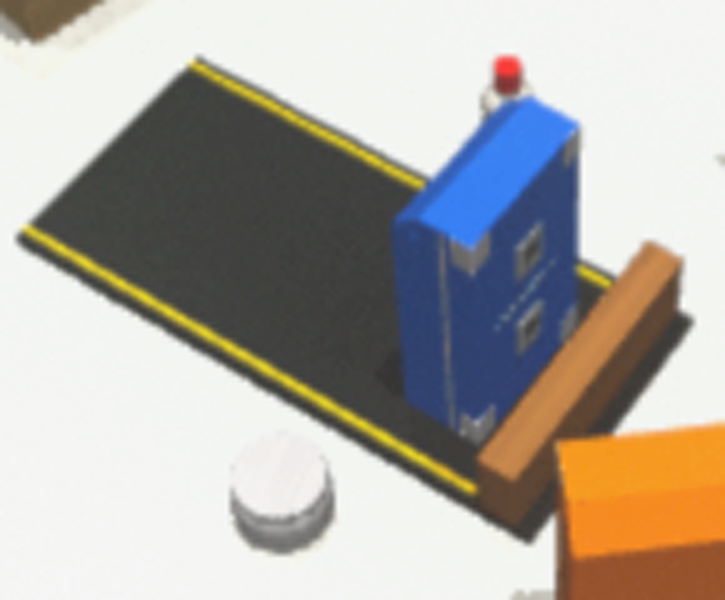

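The crops show the blue case with two latches facing the wooden stop. Its bevelled plain back faces the long part of the board, with the drops on the +y side and the tin on the -y side. Key crop pixels: back foot edge at scene (152,315)-(236,245) and latch-top corners at side (578,127) and (470,248). Next I fit the poses.

```bash
cat > fit.py <<'E'
from h import *
from scipy.optimize import least_squares
from scipy.spatial.transform import Rotation as Ro
def cal(n):
    c=dict(calibration(n)); q=c['rotation']; c['rotation']=Ro.from_quat([q[1],q[2],q[3],q[0]]).as_matrix(); return c
S,D=cal('scene'),cal('side')
ps=lambda u,v:((u+.5)/4-.5+295,(v+.5)/4-.5+190)
pd=lambda u,v:((u+.5)/5-.5+200,(v+.5)/5-.5+215)
def fit(obs,z0,x0):
    def pt(p,l):
        c,s=np.cos(p[2]),np.sin(p[2]); return [p[0]+c*l[0]-s*l[1],p[1]+s*l[0]+c*l[1],z0+l[2]]
    f=lambda p:np.concatenate([proj(C,pt(p,np.array(l)/1000))-uv for C,uv,l in obs])
    r=least_squares(f,x0,loss='soft_l1'); return r.x,r.fun.reshape(-1,2).round(1)
if __name__=='__main__':
    B=[(S,ps(390,545),(-290,75,0)),(S,ps(520,412),(-290,-75,0)),(D,pd(197,60),(-290,75,0)),(D,pd(20,235),(-290,-75,0)),
    (D,pd(648,243),(0,75,45)),(D,pd(682,262),(22,75,45)),(D,pd(480,462),(0,-75,45)),(D,pd(515,475),(22,-75,45))]
    Cc=[(S,ps(162,170),(-22,42,144)),(S,ps(243,108),(-22,-42,144)),(S,ps(152,315),(-22,42,0)),(S,ps(236,245),(-22,-42,0)),
    (S,ps(112,122),(22,42,160)),(S,ps(197,60),(22,-42,160)),(D,pd(578,127),(22,42,160)),(D,pd(470,248),(22,-42,160)),
    (D,pd(530,97),(-6,42,160)),(D,pd(415,215),(-6,-42,160)),(D,pd(397,222),(-22,-42,144))]
    g=onz(S,339,255,0.008); print(g)
    for y0 in (2.5,):
        b,rb=fit(B,.008,[g[0],g[1],y0]); c,rc=fit(Cc,.008,[g[0],g[1],y0])
        print(b,rb.tolist());print(c,rc.tolist())
        d=c[:2]-b[:2];R=np.array([[np.cos(b[2]),np.sin(b[2])],[-np.sin(b[2]),np.cos(b[2])]])
        print('case in stop frame',R@d*1000,np.degrees(c[2]-b[2]),'yaw',np.degrees(b[2]))
    for n,C,u,v in(('drops',S,325.5,302),('tin',S,374,246),('orange',S,320,222),('green',S,266,284)):print(n,onz(C,u,v,0))
E
python3 fit.py
```

```text
[0.49546051 0.08685142 0.008     ]
[0.4579999  0.06409284 3.35670192] [[-1.5, 1.4], [0.4, -0.8], [0.2, -0.4], [-0.8, 1.0], [-0.1, -0.6], [0.8, -0.4], [-0.8, -0.2], [0.2, 1.8]]
[0.49794869 0.07655872 3.3449074 ] [[-1.0, 0.5], [0.6, -0.4], [-0.5, 1.1], [-1.4, 2.4], [-1.1, -0.7], [-0.1, -0.9], [-0.2, -0.8], [-0.2, 0.2], [-1.0, -0.1], [0.1, 0.9], [-1.8, 0.7]]
case in stop frame [-41.68898697  -3.65134075] -0.6757766131040235 yaw 192.3248532602766
drops [ 0.60233363 -0.0337556   0.        ]
tin [5.17981318e-01 1.96947715e-01 1.11022302e-16]
orange [0.3481426  0.12246779 0.        ]
green [ 0.46561898 -0.13279151  0.        ]
```

>>> apply_moves:
  steps: [1.8,3.2,1,4.9,3.8,6.8,2,9.8,5.8,10.3,2.7,14.7,7.8,13.8,3.4,19.6,9.8,17.4,4,24.5,11.8,21,4,29.4,13.8,24.5,4,34.3,15.8,28.1,4,39.2]
  jaw: 0

```text
clock: 0.77
position: [0.2932, -0.2761, 0.2712]
ee_rot: [0.0, 0.895, 0.446, 0.0]
contact_force: [0.6, -0.2, -0.5]
width: 0.0853
gripper_force: 0.0
```

>>> apply_moves:
  steps: [2,3.5,0,4.9,4,7.1,0,9.8,6,10.6,0,14.7,8,14.2,0,19.6,10,17.8,0,24.5,12,21.3,0,29.4,14,24.9,0,34.3,16,28.4,0,39.2]

```text
clock: 1.43
position: [0.4531, 0.0083, 0.2712]
ee_rot: [0.0, 0.693, 0.721, -0.0]
contact_force: [0.8, -0.5, 0.2]
width: 0.0856
gripper_force: 0.0
```

>>> apply_moves:
  steps: [2,3.5,0,4.9,4,7,0,9.6,4.3,7.8,0,9.6,4.3,7.8,0,9.6,4.3,7.8,0,9.6]

```text
clock: 1.85
position: [0.4952, 0.0838, 0.2707]
ee_rot: [-0.0, 0.632, 0.775, -0.001]
contact_force: [0.2, -0.3, 0.4]
width: 0.0853
gripper_force: 0.0
```

```bash
python3 - <<'E'
from fit import *
W=cal('wrist'); save('wrist','w1.png'); print(W)
P=get_state();print(P['position'],P['qpos'])
# predicted pixels of case corners
c=np.array([.49795,.07656]);y=3.3449
for l in[(22,42,160),(22,-42,160),(-6,42,160),(-6,-42,160),(-22,42,144),(-22,-42,144)]:
    l=np.array(l)/1000;print(proj(W,[c[0]+np.cos(y)*l[0]-np.sin(y)*l[1],c[1]+np.sin(y)*l[0]+np.cos(y)*l[1],.008+l[2]]).round(0))
E
```

```text
{'fx': 397.74556908636487, 'fy': 397.74556908636487, 'cx': 320.8062087348876, 'cy': 233.42369087095486, 'k1': 0.01258282050809887, 'xyz': array([0.47927218, 0.16485139, 0.41300407]), 'rotation': array([[ 0.97956753, -0.19108787, -0.06271262],
       [ 0.20110659,  0.9277496 ,  0.31438324],
       [-0.00189321, -0.32057153,  0.94722242]])}
[0.49496267 0.08305122 0.27089135] [ 2.83591220e-02  1.44963606e-01  1.58038836e+00 -1.15753475e-03
  1.41796390e+00 -1.72650727e-01]
[290. 301.]
[287. 181.]
[331. 301.]
[332. 181.]
[353. 291.]
[356. 176.]
```

View pics/w1.png

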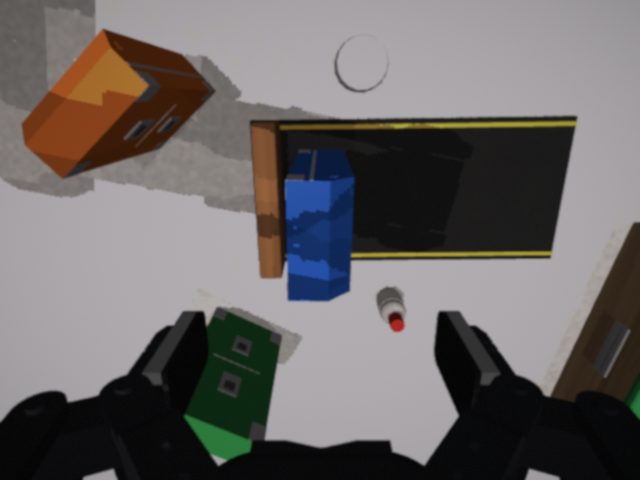

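The wrist view shows the blue case top between the fingers' planes. Its corners at (288,300), (286,181), (352,180) and (350,290) match the prediction within 3 px. I descend straddling it without touching.

>>> apply_moves:
  steps: [0,0,-3.5,0,0,0,-7,0,0,0,-10,0,0,0,-12.5,0,0,0,-14.2,0,0,0,-15,0,0,0,-15,0]
  jaw: 0

```text
clock: 2.48
position: [0.494, 0.0824, 0.12]
ee_rot: [-0.001, 0.633, 0.774, -0.001]
contact_force: [-0.5, 0.1, 0.2]
width: 0.086
gripper_force: 0.0
```

>>> apply_moves:
  steps: [0,0,0,0,0,0,0,0,0,0,0,0,0,0,0,0,0,0,0,0,0,0,0,0]
  jaw: 72
  newtons: 20

```text
clock: 2.98
position: [0.4962, 0.0841, 0.1218]
ee_rot: [0.0, 0.632, 0.775, 0.0]
contact_force: [-0.4, -0.1, 0.0]
width: 0.0613
gripper_force: 0.0
```

>>> apply_moves:
  steps: [0.4,0.08,0,0,0.8,0.16,0,0,1.15,0.24,0,0,1.5,0.31,0,0,1.85,0.38,0,0,2.15,0.44,0,0,2.45,0.5,0,0,2.75,0.57,0,0]

```text
clock: 3.65
position: [0.5238, 0.0898, 0.1212]
ee_rot: [0.0, 0.632, 0.775, 0.0]
contact_force: [-0.1, -1.1, 0.3]
width: 0.0615
gripper_force: 0.2
```

```bash
python3 - <<'E'
from h import *
im=save('side','d2.png')[205:325,200:350];im2=save('scene','s2.png')[180:300,290:410]
a=cv2.resize(im,(500,400));b=cv2.resize(im2,(300,300));o=np.zeros((400,800,3),np.uint8);o[:,:500]=a;o[:300,500:]=b
cv2.imwrite('pics/m2.png',cv2.convertScaleAbs(o[:,:,::-1],alpha=1.7))
E
```

```text
(no output)
```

View pics/m2.png

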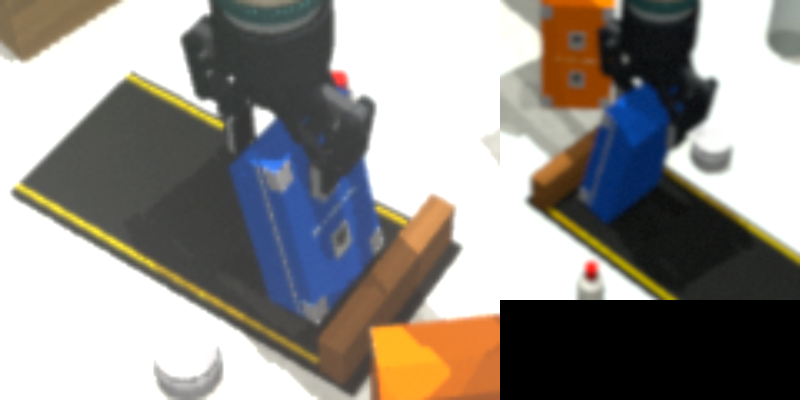

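The case is tilted about 9°, its foot edge has not slipped, and the rear finger is on the latch face. I continue slowly past balance so that it leans on the front finger.

>>> apply_moves:
  steps: [0.25,0.05,0,0,0.5,0.1,0,0,0.7,0.14,0,0,0.9,0.18,0,0,1.1,0.23,0,0,1.3,0.27,0,0,1.5,0.31,0,0,1.7,0.35,0,0]

```text
clock: 4.42
position: [0.5408, 0.0933, 0.1213]
ee_rot: [0.0, 0.632, 0.775, 0.0]
contact_force: [1.0, 0.8, -0.6]
width: 0.0609
gripper_force: 0.4
```

>>> apply_moves:
  steps: [0.1,0.02,0,0,0.2,0.04,0,0,0.2,0.04,0,0,0.2,0.04,0,0]

```text
clock: 4.75
position: [0.5425, 0.0936, 0.1214]
ee_rot: [0.0, 0.632, 0.775, 0.0]
contact_force: [0.7, -0.6, 0.0]
width: 0.0613
gripper_force: 0.2
```

```bash
python3 - <<'E'
from h import *
s=get_state();print(s['contact_force'],s['moment'],s['gripper_force'],s['width'])
im=save('side','d3.png')[205:325,200:350];im2=save('scene','s3.png')[180:300,290:410]
a=cv2.resize(im,(500,400));b=cv2.resize(im2,(300,300));o=np.zeros((400,800,3),np.uint8);o[:,:500]=a;o[:300,500:]=b
cv2.imwrite('pics/m3.png',cv2.convertScaleAbs(o[:,:,::-1],alpha=1.7))
E
```

```text
[ 0.68924149 -0.5745774   0.01851508] [ 0.03073166 -0.03420326  0.00094595] 0.21447818144224584 0.06125347608720767
```

View pics/m3.png

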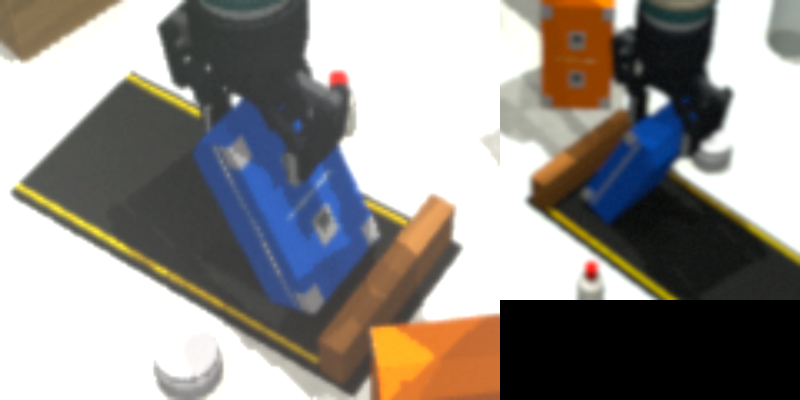

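The case is past balance, about 23°, leaning on the front finger with its foot in place. Now I open the jaw in steps, which lowers the case a few degrees and gives the rear finger room to swing away.

>>> apply_moves:
  steps: [0,0,-0.15,0,0,0,-0.3,0,0,0,-0.3,0]
  jaw: 50

```text
clock: 5.1
position: [0.5423, 0.0936, 0.118]
ee_rot: [-0.0, 0.632, 0.775, -0.0]
contact_force: [0.3, -0.3, -0.1]
width: 0.0682
gripper_force: 0.2
```

>>> apply_moves:
  steps: [0,0,-0.15,0,0,0,-0.3,0,0,0,-0.3,0]
  jaw: 25

```text
clock: 5.35
position: [0.5424, 0.0936, 0.1151]
ee_rot: [-0.0, 0.632, 0.775, -0.0]
contact_force: [-0.1, 0.4, 1.2]
width: 0.0769
gripper_force: 0.3
```

>>> apply_moves:
  steps: [0,0,-0.2,0,0,0,-0.4,0,0,0,-0.4,0]
  jaw: 0

```text
clock: 5.6
position: [0.5424, 0.0936, 0.111]
ee_rot: [-0.0, 0.632, 0.775, -0.0]
contact_force: [0.2, -0.8, 0.7]
width: 0.085
gripper_force: 0.4
```

>>> apply_moves:
  steps: [-0.08,0.51,0,-6,-0.1,1.03,0,-12,-0.07,1.55,0,-18,0.01,2.06,0,-24,0.15,2.56,0,-30,0.34,3.04,0,-36,0.58,3.5,0,-42,0.86,3.93,0,-48]

```text
clock: 6.27
position: [0.5508, 0.133, 0.1112]
ee_rot: [0.0, 0.894, 0.448, -0.0]
contact_force: [-0.5, -0.9, 0.4]
width: 0.0856
gripper_force: 0.2
```

>>> apply_moves:
  steps: [0.33,0.4,0,-6,0.7,0.77,0,-12,1.1,1.09,0,-18,1.54,1.37,0,-24,2,1.6,0,-30,2.49,1.79,0,-36,2.99,1.92,0,-42,2.99,1.92,0,-42]

```text
clock: 6.93
position: [0.5817, 0.1523, 0.1111]
ee_rot: [0.0, 0.995, 0.1, 0.0]
contact_force: [-0.1, 0.7, -0.1]
width: 0.0853
gripper_force: 0.3
```

```bash
python3 - <<'E'
from h import *
s=get_state();print(s['position'],s['contact_force'],s['moment'],s['qpos'])
im=save('side','d4.png')[205:325,200:350];im2=save('scene','s4.png')[180:300,290:410]
a=cv2.resize(im,(500,400));b=cv2.resize(im2,(300,300));o=np.zeros((400,800,3),np.uint8);o[:,:500]=a;o[:300,500:]=b
cv2.imwrite('pics/m4.png',cv2.convertScaleAbs(o[:,:,::-1],alpha=1.7))
E
```

```text
[0.58169302 0.152282   0.11110546] [-0.12948672  0.69132856 -0.14246857] [ 0.03478473 -0.09514074  0.03713884] [ 1.40438031e-01  4.01924187e-01  1.62786160e+00 -1.24896138e-04
  1.11127707e+00  1.51090086e+00]
```

View pics/m4.png

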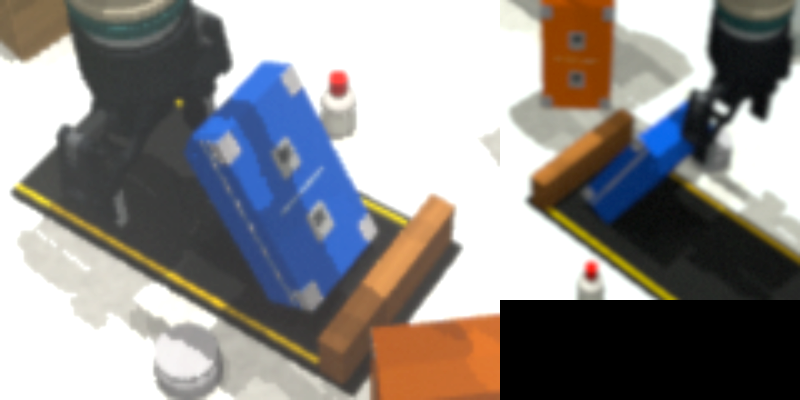

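The case leans on the side of the front finger at about 26°. Its foot edge is still square and unmoved, and the other finger is outside the case. Next I compute the lowering schedule.

```bash
cat > sched.py <<'E'
import numpy as np
def U(t): return max(144*np.sin(t),160*np.sin(t)-16*np.cos(t))
TH=[26,35,45,55,65,72,78,83,87,90,93];HH=[116,102,85,68,52,38,26,16,9,6,6]
d=np.array([.9794,.2019])
def sh(a,ref=26.1):
    t=np.radians(a);du=U(t)-U(np.radians(ref));return [*(du*d/10).round(2),round((np.interp(a,TH,HH)-116)/10,2)]
if __name__=='__main__':
    for g in ([28,30,32,34,36,38,40,42],[44,46,48,50,52,54,56,58],[60,61.5,63,64.5,66,67.5,69,70],[71,72,73,74,75,76,77,78],[79,80,81,82,83,84,85,86],[87,88,89,90,91,92,93]):
        print(g[-1],[sh(a) for a in g])
E
python3 sched.py
```

```text
42 [[np.float64(0.42), np.float64(0.09), np.float64(-0.31)], [np.float64(0.85), np.float64(0.17), np.float64(-0.62)], [np.float64(1.27), np.float64(0.26), np.float64(-0.93)], [np.float64(1.68), np.float64(0.35), np.float64(-1.24)], [np.float64(2.09), np.float64(0.43), np.float64(-1.57)], [np.float64(2.48), np.float64(0.51), np.float64(-1.91)], [np.float64(2.86), np.float64(0.59), np.float64(-2.25)], [np.float64(3.23), np.float64(0.67), np.float64(-2.59)]]
58 [[np.float64(3.59), np.float64(0.74), np.float64(-2.93)], [np.float64(3.98), np.float64(0.82), np.float64(-3.27)], [np.float64(4.39), np.float64(0.91), np.float64(-3.61)], [np.float64(4.79), np.float64(0.99), np.float64(-3.95)], [np.float64(5.18), np.float64(1.07), np.float64(-4.29)], [np.float64(5.55), np.float64(1.14), np.float64(-4.63)], [np.float64(5.91), np.float64(1.22), np.float64(-4.96)], [np.float64(6.25), np.float64(1.29), np.float64(-5.28)]]
70 [[np.float64(6.58), np.float64(1.36), np.float64(-5.6)], [np.float64(6.82), np.float64(1.41), np.float64(-5.84)], [np.float64(7.05), np.float64(1.45), np.float64(-6.08)], [np.fl
[... 881 characters left out ...]
oat64(-9.6)], [np.float64(9.1), np.float64(1.87), np.float64(-9.8)], [np.float64(9.16), np.float64(1.89), np.float64(-10.0)], [np.float64(9.22), np.float64(1.9), np.float64(-10.18)], [np.float64(9.27), np.float64(1.91), np.float64(-10.35)], [np.float64(9.32), np.float64(1.92), np.float64(-10.52)]]
93 [[np.float64(9.36), np.float64(1.93), np.float64(-10.7)], [np.float64(9.4), np.float64(1.94), np.float64(-10.8)], [np.float64(9.44), np.float64(1.95), np.float64(-10.9)], [np.float64(9.47), np.float64(1.95), np.float64(-11.0)], [np.float64(9.49), np.float64(1.96), np.float64(-11.0)], [np.float64(9.51), np.float64(1.96), np.float64(-11.0)], [np.float64(9.53), np.float64(1.96), np.float64(-11.0)]]
```

>>> apply_moves:
  steps: [0.42,0.09,-0.31,0,0.85,0.17,-0.62,0,1.27,0.26,-0.93,0,1.68,0.35,-1.24,0,2.09,0.43,-1.57,0,2.48,0.51,-1.91,0,2.86,0.59,-2.25,0,3.23,0.67,-2.59,0]

```text
clock: 7.7
position: [0.6145, 0.159, 0.0854]
ee_rot: [-0.0, 0.995, 0.101, 0.001]
contact_force: [1.6, 1.5, 2.0]
width: 0.0854
gripper_force: 1.4
```

>>> apply_moves:
  steps: [0.36,0.07,-0.34,0,0.75,0.15,-0.68,0,1.16,0.24,-1.02,0,1.56,0.32,-1.36,0,1.95,0.4,-1.7,0,2.32,0.47,-2.04,0,2.68,0.55,-2.37,0,3.02,0.62,-2.69,0]

```text
clock: 8.37
position: [0.6432, 0.165, 0.0577]
ee_rot: [0.0, 0.995, 0.101, -0.001]
contact_force: [1.5, 0.4, -1.7]
width: 0.0854
gripper_force: 0.6
```

```bash
python3 - <<'E'
from h import *
s=get_state();print(s['position'],s['contact_force'],s['moment'])
im=save('side','d5.png')[205:325,200:350];im2=save('scene','s5.png')[180:300,290:410]
s=get_state();print(s['position'],s['contact_force'],s['moment'])
a=cv2.resize(im,(500,400));b=cv2.resize(im2,(300,300));o=np.zeros((400,800,3),np.uint8);o[:,:500]=a;o[:300,500:]=b
cv2.imwrite('pics/m5.png',cv2.convertScaleAbs(o[:,:,::-1],alpha=1.7))
E
```

```text
[0.64323062 0.16499793 0.05774565] [ 1.53841209  0.42118699 -1.68595622] [ 0.07411056 -0.1549442   0.06498937]
[0.64357678 0.16501395 0.05760086] [ 0.31704622  0.36333677 -0.68513825] [ 0.09479681 -0.19576082  0.06721162]
```

View pics/m5.png

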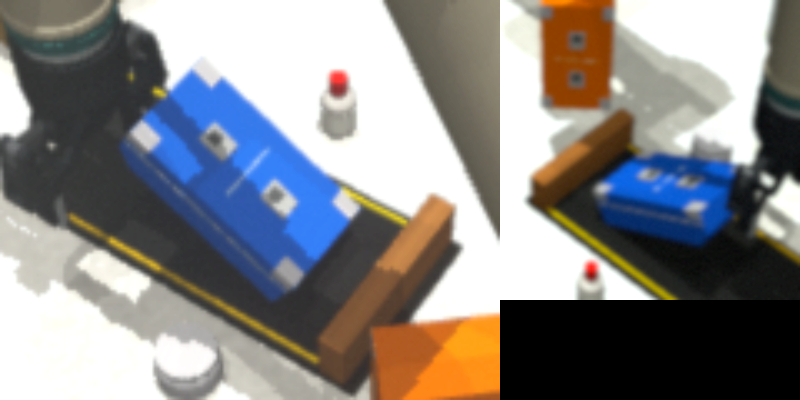

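At about 59° the case rests on the finger, its foot edge is still clear of the stop, and the latches are turning upward. I lower it further, more slowly.

>>> apply_moves:
  steps: [0.33,0.07,-0.32,0,0.57,0.12,-0.56,0,0.8,0.16,-0.8,0,1.01,0.21,-1.04,0,1.22,0.25,-1.32,0,1.42,0.29,-1.62,0,1.61,0.33,-1.92,0,1.73,0.36,-2.12,0]

```text
clock: 9.13
position: [0.6604, 0.1685, 0.0368]
ee_rot: [0.0, 0.995, 0.101, -0.001]
contact_force: [0.6, -0.1, -0.3]
width: 0.0856
gripper_force: 0.0
```

```bash
python3 - <<'E'
from fit import *
F=[];M=[]
for i in range(6):
    get_image('scene') if i%2 else get_image('side'); s=get_state();F.append(s['contact_force']);M.append(s['moment'])
F=np.array(F);d=np.array([.9794,.2019,0]);print('push',(F@d).mean(),'Fz',F[:,2].mean(),F.std(0),np.mean(M,0),s['position'])
im=save('side','d6.png')
# predicted pixels, side view, for theta range vs foot corner
P0=np.array([.5195,.0814]);e=np.array([.2019,-.9794])
hsv=cv2.cvtColor(im,cv2.COLOR_RGB2HSV);m=cv2.inRange(hsv,(105,120,30),(125,255,255))[190:330,180:350]
def corner(t,x,y,z): # x local latch dir
    u=-(x+22)*np.cos(t)+z*np.sin(t);h=z*np.cos(t)+(x+22)*np.sin(t);p=P0+d[:2]*(u+SL)/1000+e*y/1000;return [*p,.008+h/1000]
best=[]
for SL in range(-24,8,2):
  for a in range(56,92,1):
    t=np.radians(a);pts=np.array([proj(D,corner(t,x,y,z)) for y in(-42,42) for x,z in((-22,0),(22,0),(22,160),(-6,160),(-22,144))])
    hull=cv2.convexHull((pts-[180,190]).round().astype(np.int32));k=np.zeros_like(m);cv2.fillConvexPoly(k,hull,255)
    best.append(((k&m).sum()/((k|m).sum()),a,SL))
print(sorted(best)[-5:])
E
```

```text
push 0.14966744101601867 Fz 0.18500543848415785 [0.60928372 0.61083994 0.47031367] [0.00451459 0.00156954 0.001413  ] [0.66048581 0.16855435 0.03748886]
[(np.float64(0.7964426877470355), 88, -16), (np.float64(0.7979438513246342), 91, -14), (np.float64(0.7985015772870663), 90, -14), (np.float64(0.80199203187251), 91, -12), (np.float64(0.8031746031746032), 89, -14)]
```

```bash
python3 - <<'E'
from h import *
im=cv2.imread('pics/d6.png')[:,:,::-1][205:325,200:350];im2=save('scene','s6.png')[190:290,300:400]
a=cv2.resize(im,(500,400));b=cv2.resize(im2,(300,300));o=np.zeros((400,800,3),np.uint8);o[:,:500]=a;o[:300,500:]=b
cv2.imwrite('pics/m6.png',cv2.convertScaleAbs(o[:,:,::-1],alpha=1.7))
E
```

```text
(no output)
```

View pics/m6.png

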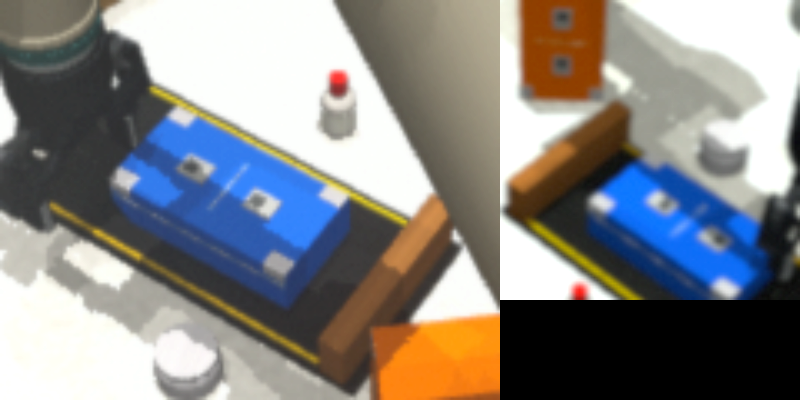

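The side crop shows the case lying on its back with latches up, roughly mid-board. Its top end is by the finger at about (115,200), and its foot end is about 45 to 50 mm from the stop. I back the hand off and centre it for a two-finger push.

>>> apply_moves:
  steps: [1.2,0.25,0,0,2.45,0.5,0,0.7,2.7,-0.8,0,0.7,2.95,-2,0,0.7,3.2,-3.2,0,0.7,3.45,-4.3,0,0.7,3.58,-4.98,0,0.7,3.58,-4.98,0,0.7]
  jaw: 128

```text
clock: 10.2
position: [0.6966, 0.1163, 0.0374]
ee_rot: [0.0, 0.994, 0.106, -0.0]
contact_force: [0.3, 0.1, 1.1]
width: 0.0426
gripper_force: 0.0
```

```bash
cat > loc.py <<'E'
from fit import *
from scipy.optimize import minimize
BX,BY,BW=.4580,.0641,3.3567
s=get_state();print(s['clock'],s['position'],s['width'],s['contact_force'])
ms={}
for n,C in(('side',D),('scene',S)):
    im=save(n,f'{n}_{s["clock"]:.2f}.png');hsv=cv2.cvtColor(im,cv2.COLOR_RGB2HSV)
    m=cv2.inRange(hsv,(102,110,25),(128,255,255));k,l,st,ce=cv2.connectedComponentsWithStats(m)
    g=proj(C,[.58,.09,.05]);ok=[i for i in range(1,k) if np.hypot(*(ce[i]-g))<35 and st[i,4]>30]
    m=np.isin(l,ok).astype(np.uint8);m=cv2.morphologyEx(m,cv2.MORPH_CLOSE,np.ones((9,9)))
    h=cv2.convexHull(cv2.findNonZero(m));ms[n]=np.zeros_like(m);cv2.fillConvexPoly(ms[n],h,1)
L=np.array([(z,y,x) for y in(-42,42) for z,x in((0,0),(0,44),(160,44),(160,16),(144,0))])/1000
def cost(p):
    # p: foot distance from stop (mm), lateral y in stop frame mm, yaw deg
    a=np.radians(p[2]);f=0
    for n,C in(('side',D),('scene',S)):
        q=[]
        for z,y,x in L:
            lx=-p[0]/1000-z*np.cos(a)-y*np.sin(a);ly=p[1]/1000-z*np.sin(a)+y*np.cos(a)
            q.append(proj(C,[BX+np.cos(BW)*lx-np.sin(BW)*ly,BY+np.sin(BW)*lx+np.cos(BW)*ly,.008+x]))
        k=np.zeros((1920,2560),np.uint8);cv2.fillConvexPoly(k,cv2.convexHull((np.array(q)*4+1.5).round().astype(np.int32)),1)
        k=cv2.resize(k.astype(np.float32),(640,480),interpolation=cv2.INTER_AREA);f+=np.abs(k-ms[n]).sum()
    return f
r=min((minimize(cost,[a,-3,0],method='Nelder-Mead',options=dict(initial_simplex=[[a,-3,0],[a+8,-3,0],[a,3,0],[a,-3,4]])) for a in(0,20,50)),key=lambda r:r.fun);print('gap mm, lat mm, yaw deg',r.x.round(1),r.fun,{n:int(m.sum()) for n,m in ms.items()})
E
python3 loc.py
```

```text
10.2 [0.69661438 0.11627897 0.03741209] 0.042623338792223256 [0.32544774 0.10379416 1.08538997]
gap mm, lat mm, yaw deg [49.8 -1.6  0.4] 258.9375 {'side': 2440, 'scene': 2091}
```

>>> apply_moves:
  steps: [0,0,-1,0,0,0,-1.9,0,-0.8,-0.17,-1.9,0,-1.5,-0.33,-1.9,0,-2,-0.44,-1.9,0,-2.4,-0.52,-1.9,0,-2.8,-0.61,-1.9,0,-3.2,-0.7,-1.9,0]

```text
clock: 10.97
position: [0.665, 0.1119, 0.0189]
ee_rot: [0.0, 0.994, 0.107, 0.001]
contact_force: [1.3, 0.3, -0.3]
width: 0.0426
gripper_force: 0.8
```

>>> apply_moves:
  steps: [-0.4,-0.09,0,0,-0.8,-0.17,0,0,-1.2,-0.26,0,0,-1.6,-0.35,0,0,-2,-0.44,0,0,-2.4,-0.52,0,0,-2.8,-0.61,0,0,-3.1,-0.68,0,0]

```text
clock: 11.63
position: [0.6335, 0.105, 0.0188]
ee_rot: [0.0, 0.994, 0.107, 0.001]
contact_force: [3.2, 0.3, 1.8]
width: 0.0423
gripper_force: 1.6
```

```bash
python3 loc.py
```

```text
11.6333 [0.63354865 0.10496949 0.01875296] 0.04227170595673785 [3.24270983 0.28432073 1.78817903]
gap mm, lat mm, yaw deg [11.7 -1.9  0.1] 500.5625 {'side': 2410, 'scene': 1807}
```

Pushing well, with about 10 mm of gap left. I finish in small steps and watch the force.

>>> apply_moves:
  steps: [-0.2,-0.04,0,0,-0.4,-0.09,0,0,-0.55,-0.12,0,0,-0.7,-0.15,0,0,-0.8,-0.17,0,0,-0.8,-0.17,0,0]

```text
clock: 12.23
position: [0.6251, 0.1032, 0.0183]
ee_rot: [0.0, 0.994, 0.107, -0.0]
contact_force: [1.5, -0.1, 2.0]
width: 0.0427
gripper_force: 1.1
```

>>> apply_moves:
  steps: [-0.1,-0.02,0,0,-0.2,-0.04,0,0,-0.3,-0.06,0,0,-0.3,-0.06,0,0]

```text
clock: 12.57
position: [0.6248, 0.1031, 0.0185]
ee_rot: [-0.0, 0.994, 0.107, 0.002]
contact_force: [6.2, 1.9, -1.7]
width: 0.0425
gripper_force: 3.6
```

The force rises and the motion stops, so the foot is on the stop. I press a little to square it, then back off.

>>> apply_moves:
  steps: [-0.15,-0.03,0,0,-0.3,-0.06,0,0,-0.3,-0.06,0,0,-0.3,-0.06,0,0]

```text
clock: 12.9
position: [0.6249, 0.1031, 0.0193]
ee_rot: [-0.0, 0.994, 0.107, 0.006]
contact_force: [11.0, 1.9, -2.7]
width: 0.0423
gripper_force: 5.7
```

```bash
python3 loc.py
```

```text
12.9 [0.62488439 0.10305795 0.01931235] 0.04229870804730213 [11.02127344  1.92912806 -2.7364636 ]
gap mm, lat mm, yaw deg [ 3.6 -2.3 -0.1] 640.6875 {'side': 2291, 'scene': 1754}
```

>>> apply_moves:
  steps: [0.3,0.06,0,0,0.6,0.12,0,0,1.2,0.26,0,0,2.2,0.48,0,0,3.5,0.75,0,0,5,1.1,0.5,0,6,1.3,3,0,7,1.5,6,0]

```text
clock: 13.67
position: [0.6864, 0.1169, 0.0753]
ee_rot: [-0.0, 0.994, 0.107, -0.005]
contact_force: [1.1, 0.2, 0.5]
width: 0.0424
gripper_force: 0.0
```

>>> apply_moves:
  steps: [1,0.2,3,0,2,0.4,6,0,3,0.6,9,0,3,0.6,10,0,3,0.6,10,0,3,0.6,10,0]

```text
clock: 14.17
position: [0.718, 0.1229, 0.1771]
ee_rot: [0.0, 0.994, 0.107, -0.002]
contact_force: [-0.2, 1.2, -1.2]
width: 0.0429
gripper_force: 0.0
```

```bash
python3 loc.py; python3 - <<'E'
import cv2,numpy as np
# did neighbours move? compare tin/drops/orange/green patches first vs last
import glob,os
f=sorted(glob.glob('pics/side_*.png'),key=os.path.getmtime)[-1]
a=cv2.imread('pics/d1.png').astype(int);b=cv2.imread(f).astype(int)
for n,(x,y,w,h) in dict(tin=(240,298,30,30),orange=(308,298,50,60),green=(350,203,42,70),drops=(294,222,14,14),mug=(412,180,50,46),grey=(98,280,64,72)).items():
    p=a[y:y+h,x:x+w].astype(np.uint8);r=cv2.matchTemplate(b[y-8:y+h+8,x-8:x+w+8].astype(np.uint8),p,cv2.TM_CCOEFF_NORMED);_,v,_,l=cv2.minMaxLoc(r);print(n,l[0]-8,l[1]-8,round(v,2))
E
```

```text
14.1667 [0.7179691  0.12294652 0.17713206] 0.04286052361876335 [-0.17634713  1.24181452 -1.19441301]
gap mm, lat mm, yaw deg [ 4.4 -2.7 -0.6] 374.0 {'side': 2291, 'scene': 1999}
tin 0 0 0.97
orange 0 0 0.94
green -7 5 0.44
drops 0 0 0.95
mug 0 0 0.82
grey 0 0 1.0
```

```bash
python3 - <<'E'
import cv2,numpy as np,glob,os
f=sorted(glob.glob('pics/scene_*.png'),key=os.path.getmtime)[-1]
a=cv2.imread('pics/s1.png');b=cv2.imread(f)
for n,(x,y,w,h) in dict(green=(248,218,34,72),orange=(302,172,38,52),tin=(364,228,22,22),drops=(318,282,16,24)).items():
    r=cv2.matchTemplate(b[y-8:y+h+8,x-8:x+w+8],a[y:y+h,x:x+w],cv2.TM_CCOEFF_NORMED);_,v,_,l=cv2.minMaxLoc(r);print(n,l[0]-8,l[1]-8,round(v,2))
# gap between wooden stop and blue case in scene view: black pixels along the centre line
from fit import *
for x in range(-30,4,2):
    for y in (-30,30):
        l=np.array([x,y])/1000;p=proj(S,[.458+np.cos(3.3567)*l[0]-np.sin(3.3567)*l[1],.0641+np.sin(3.3567)*l[0]+np.cos(3.3567)*l[1],.052]).round().astype(int)
        print(x,y,b[p[1],p[0]],end='  ')
    print()
E
```

```text
green 0 0 0.96
orange 0 0 0.86
tin 0 0 0.86
drops 0 0 1.0
-30 -30 [99 42  5]  -30 30 [151  67   9]  
-28 -30 [99 42  5]  -28 30 [146  69  23]  
-26 -30 [97 42  3]  -26 30 [146  69  23]  
-24 -30 [99 47 20]  -24 30 [141  77  48]  
-22 -30 [98 46 17]  -22 30 [140  93  76]  
-20 -30 [98 46 17]  -20 30 [136 114 105]  
-18 -30 [96 51 32]  -18 30 [136 114 105]  
-16 -30 [96 51 32]  -16 30 [136 132 130]  
-14 -30 [95 58 43]  -14 30 [135 136 135]  
-12 -30 [95 58 43]  -12 30 [136 132 130]  
-10 -30 [96 48 26]  -10 30 [135 134 133]  
-8 -30 [92 62 50]  -8 30 [135 134 133]  
-6 -30 [90 50 37]  -6 30 [121 121 123]  
-4 -30 [82 44 36]  -4 30 [121 121 123]  
-2 -30 [63 48 58]  -2 30 [100 105 113]  
0 -30 [47 45 63]  0 30 [ 72  84 102]  
2 -30 [47 45 63]  2 30 [ 49  72 100]
```

The case runs straight into the wood at both sides with no dark gap, so it is square against the stop. The neighbours have not moved, and the hand is clear.

```bash
python3 -c "
from rig import *
print(sign_off())"
```

```text
the job is handed in; nothing more can be done
None
```

I handed the job in with the case on its back, latches up and foot end square against the stop; the hand is clear and the neighbours I checked haven't moved. However, the foot slipped about 14 mm towards the stop somewhere past 59° of tilt and the case reached flat ahead of my plan, so I can't be sure the finger held it the whole way down.

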